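# Raise the thermometer in the dry-block heater for a reading

### The job

The glass thermometer stands at the bottom of its snug well in the dry-block heater, so the top of its red column is hidden, and the bench lamp hangs in the way above it. Swing the lamp arm to one side until the shade is at least 20 cm from the thermometer, then take the thermometer by its blue cap and draw it straight up, without straining the glass in the well, until the top of the red column stands about half a centimetre above the face of the block; do not pull it out. Finish while holding it there, still and upright, to be read, and leave the tubes, dishes and bottle as they are.

Things in the scene. Friction and masses are not known exactly. Their poses are not given: they have to be found in the camera images.
- thermometer: glass thermometer, a straight round rod 8 mm across and 185 mm long with a round blue plastic cap (14 mm across, 22 mm tall) as its top 22 mm; 25 to 50 g; loose, upright in the middle well of block_a, its rounded tip on the well's bottom, so that it may lean by about 1 degree. The red column runs from the tip to 48 mm above it. Origin at the tip, z up along the rod.
- cap (a point): centre of the blue cap, on the thermometer's axis, 174 mm above the tip and 11 mm below the top; the place to grip. About 0.204 m above the bench at the start.
- column_top (a point): top end of the red column, on the thermometer's axis, 48 mm above the tip; at the start 22 mm below the face of the block, so a lift of about 27 mm brings it 5 mm above.
- block_a: aluminium heating block, 95 x 75 x 80 mm, fixed, one of the two side by side in the heater (left or right varies), its level top face 100 mm above the bench, 15 mm above the heater's case. Its middle well takes the thermometer; four wells for 16 mm tubes stand round it, 41 mm off. Origin at the centre of its underside, z up.
- well_mouth (a point): mouth of the thermometer's well: the point on the bore's axis in the plane of block_a's top face. The vertical bore is 9.2 mm across and 70 mm deep.
- heater: dry-block heater, fixed: white case 240 mm deep, 220 mm wide and 85 mm high, grey sloped panel on the side towards the robot, two aluminium blocks in its well (the other, block_b, holds tubes only). Origin at the centre of its footprint, x pointing from the panel to its back.
- lamp_arm (a joint): swing angle of the bench lamp's arm about its upright column (rad, counter-clockwise seen from above, free between -1.5 and 1.5). The arm stays where it is left; swinging it takes about 1 to 3 N at the head.
- lamp_head (a point): on the axis of the white round lamp-holder (40 mm across, from 0.290 to 0.340 m above the bench) on top of the conical white shade (132 mm across at its rim, 0.235 m above the bench). The point is 0.322 m above the bench, 250 mm from the column's axis: grip here from above, across the arm, whose two thin bars join the holder from the column's side below 0.325 m.
- lamp_pivot (a point): point on the vertical axis of the lamp's column, about which the arm swings, at the height of lamp_head. The column is 20 mm across with a 30 mm hub on top (highest point 0.346 m) and stands on a fixed round foot 156 mm across and 18 mm high.
- tube_1: capped glass culture tube, 16 mm across and 110 mm tall (red cap, 18 mm across), standing loose in a well of block_a, its top 40 mm above the block's face; origin at its foot. A bystander.
- tube_2: capped glass culture tube, 16 mm across and 110 mm tall (white cap, 18 mm across), standing loose in a well of block_a, its top 40 mm above the block's face; origin at its foot. A bystander.
- tube_3: capped glass culture tube, 16 mm across and 110 mm tall (red cap, 18 mm across), standing loose in a well of block_b, its top 40 mm above the block's face; origin at its foot. A bystander.
- tube_4: capped glass culture tube, 16 mm across and 110 mm tall (yellow cap, 18 mm across), standing loose in a well of block_b, its top 40 mm above the block's face; origin at its foot. A bystander.
- dish_stack: stack of closed Petri dishes with red agar, 90 mm across and 135 mm tall, standing loose on the bench; origin under its centre. A bystander.
- pale_stack: stack of closed Petri dishes with yellow agar, 90 mm across and 90 mm tall, loose on the bench; origin under its centre. A bystander.
- large_dish: large closed Petri dish, 140 mm across and 18 mm tall, loose on the bench; origin under its centre. A bystander.
- wash_bottle: white plastic wash bottle with a red cap, 68 mm across and 178 mm tall, loose on the bench; origin under its centre. A bystander.

How it is judged:
By the outcome, as a careful person would: the job done as asked, in the order asked, and still so for the second after the job is handed in, while the arm keeps its last pose, push and grip.
It also fails if it takes over 59 s, if anything falls off the work surface, if the arm or the gripper's body presses on something with over 40 N, if the wrist force passes 120 N, or if a joint passes its speed limit or range.

### The arm

A 6-joint arm with a two-finger parallel gripper is mounted at the origin on the work surface. World frame = base frame: x ahead of the robot, y to its left, z up, the work surface at z = 0. Lengths are in m, angles in rad, forces in N, time in s.
With the tool pointing down it reaches from about 0.3 to 0.875 m from the base axis. Payload 6.4 kg.
Tool frame: the origin (TCP) lies at the very end of the fingers, on their centre line; the grasp point (between the pads) lies 19 mm behind it; z points along the fingers, y is the line along which they close (so a half turn about z gives the same grasp; the last joint's range is limited). The gripper opens to 85 mm and grips with 20 to 120 N. Pads are 22 mm wide; open, the fingers measure 114 mm over their backs; the gripper's body (76 mm by 85 mm) begins 54 mm behind the grasp point. The pads swing forward as they close: fully open they stand 13 mm farther back than shut.
Start: joints at [-1.494, 0.181, 1.607, -0, 1.354, -0.206], TCP at [0.16, -0.552, 0.231] pointing down, gripper open.
Joint ranges: [-2.99, 2.99], [-0.89, 2.07], [0.3, 2.58], [-1.14, 4.28], [0, 2.63], [-3.12, 3.12]. Speed limits (rad/s): [2.57, 2.57, 3.01, 3.14, 3.14, 3.14].

### API

Orientations are given as a unit quaternion [w, x, y, z].
In Python, from bench import * gives the robot as it stands. The module is installed in compiled form; this text tells all that it offers.
- The arm moves only by the tool arm_command, never from a script. Its arguments are lists of equal length, an entry for each row: "dp": the shift along the tool's x, y, z in units of 0.25 m (1.0 is 0.25 m), a list of three; "turn": the turn, a rotation vector about the tool's x, y, z in units of 30 degrees (1.0 is 30 degrees), a list of three; "jaw": the opening, from 0 (shut) to 1 (fully open). A call has 1 to 5 rows; each row is the pose to reach, as a shift and turn from the pose commanded when the call began, along the tool's axes at that moment; what a row does not reach only later rows make up. A row lasts 1/8 s, in which the tool goes at most 62.5 mm and 10.7 degrees, less where a joint would pass 70% of its speed; a pose out of reach is approached as far as the arm can. A call with a number of a shift or a turn outside -1 to 1 is refused whole. A call with a gripper value outside its range is refused whole. The fingers move at their own pace and stop on an object; the grip force is fixed at half the most. Time passes only in rows, so rows that repeat a pose let the fingers close. It gives the time, the measured TCP pose, the force, the opening and the grip force at its end, in the units of the state.
- get_obs(): the state, without advancing time (a new reading comes with each control period).
- camera(name): name is "scene" or "top" or "wrist"; returns the picture (400x640x3 uint8, blue, green, red); there is no depth.
- get_calibration(name): a dict with "camera_matrix" (3x3 intrinsics, pixels), "R" (3x3) and "t" (3): a world point X has camera coordinates R X + t; the wrist camera has in their place "mount" (4x4, takes a point from camera to tool coordinates, whose origin is the TCP and whose axes are the flange's). Camera axes: x right, y down, z forward; pixel columns grow to the right and rows downward; lengths in m; the calibration is good to about 2 mm. A picture is of the moment at which its call begins: read the wrist's pose just before it. get_calibration takes no time and is no camera call.
- hand_in(): hands the job in; it is judged then, once.
The state is a dict: "time_s": time; "q": joint angles; "dq": joint speeds; "joint_efforts": joint torques, N m; "eef_pos": TCP position; "eef_rot": TCP orientation; "wrist_force": force on the tool from outside, world axes, zero at the start; "torque": the same for the moment, N m; "opening": opening from 0.0 (shut) to 1.0 (fully open); "grasp_force": force on a finger pad.
Only numpy, scipy, OpenCV 4.12 (cv2) and the standard library are available. Lean on these libraries where they do the work, as an engineer would, in place of code of your own. Each camera call takes 0.05 s, during which the arm holds its last target. There are 200 camera calls.

## Working session

There is one attempt and no reset: what is moved stays moved. The work goes in short steps, Python scripts to look and compute and a tool call to move; the robot and the scene stay as the last step left them, time stands still between calls to the robot, and variables do not carry over. Pictures are saved under pics/ and viewed, at most 10 in all, crops included, and the job is handed in when it is done.

Besides the shell and the picture viewer there is one more tool, called after ">>>" by a JSON object that holds its "name" and its "arguments". arm_command: Moves the arm, as the interface text tells. Its arguments: {"type":"object","properties":{"dp":{"type":"array"},"turn":{"type":"array"},"jaw":{"type":"array"}},"required":["dp","turn","jaw"]}

```bash
mkdir -p pics; python3 - <<'E'
from bench import *
import cv2
o=get_obs();print({k:o[k] for k in('time_s','eef_pos','eef_rot','opening')})
for n in("scene","top","wrist"):
    cv2.imwrite(f"pics/{n}0.png",camera(n)); print(n,get_calibration(n))
E
```

```text
{'time_s': 0.0, 'eef_pos': array([ 0.16040646, -0.55157433,  0.23035255]), 'eef_rot': array([-9.18282159e-04,  9.90018108e-01,  1.40937224e-01,  4.84162079e-05]), 'opening': 1.000280869163858}
scene {'camera_matrix': array([[504.09697639,   0.        , 319.83301809],
       [  0.        , 504.09697639, 202.54288792],
       [  0.        ,   0.        ,   1.        ]]), 'R': array([[ 0.39805095,  0.9172954 ,  0.01116148],
       [ 0.76985654, -0.32740537, -0.54783814],
       [-0.49887508,  0.22666024, -0.83650989]]), 't': array([-0.24420835, -0.36311783,  1.90352071])}
top {'camera_matrix': array([[377.29995059,   0.        , 325.67123167],
       [  0.        , 377.29995059, 196.80763983],
       [  0.        ,   0.        ,   1.        ]]), 'R': array([[ 0.02186219, -0.99960807,  0.01748549],
       [-0.99707315, -0.0230817 , -0.07288595],
       [ 0.07326098, -0.01584087, -0.99718699]]), 't': array([-0.02406145,  0.64581296,  1.50635556])}
wrist {'camera_matrix': array([[331.0738592 ,   0.        , 316.97496294],
       [  0.        , 331.0738592 , 203.04901476],
       [  0.        ,   0.        ,   1.        ]]), 'mount': array([[ 1.15336619e-03, -9.53067792e-01, -3.02754776e-01,
         7.69371011e-02],
       [ 9.99999280e-01,  1.19934333e-03,  3.40535023e-05,
         7.26330617e-04],
       [ 3.30651623e-04, -3.02754597e-01,  9.53068489e-01,
        -1.42878309e-01],
       [ 0.00000000e+00,  0.00000000e+00,  0.00000000e+00,
         1.00000000e+00]])}
```

View pics/scene0.png

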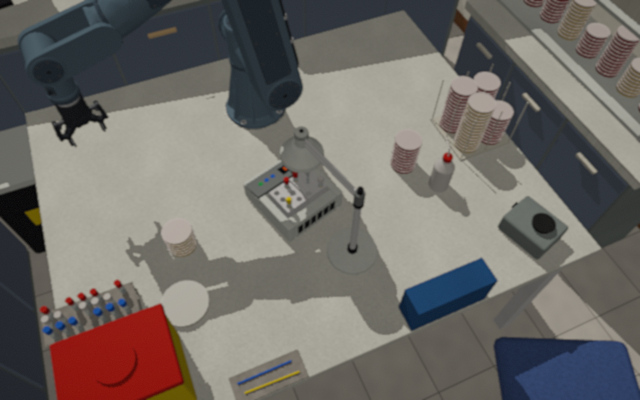

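View pics/top0.png

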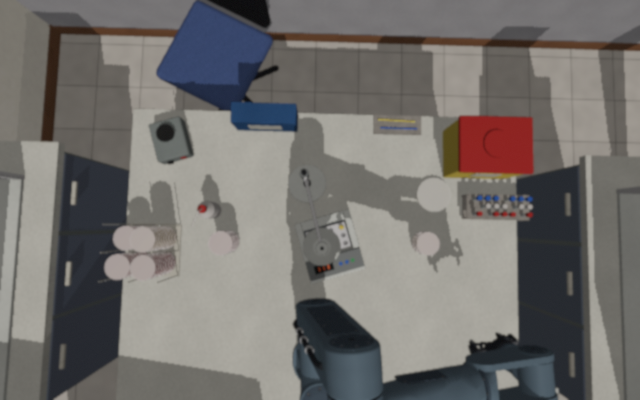

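The scene view shows the lamp head near (302,133) and the hub near (360,192). In the top view the head is near (322,247) and the hub near (306,174). The heater is under the lamp. I'll enlarge both views for better pixel positions.

```bash
python3 - <<'E'
import cv2,numpy as np
a=cv2.imread('pics/scene0.png')[110:260,240:390];b=cv2.imread('pics/top0.png')[150:290,270:410]
a=cv2.resize(a,(400,400),interpolation=2);b=cv2.resize(b,(400,400),interpolation=2)
cv2.imwrite('pics/c0.png',np.hstack([a,b]))
E
cat > h.py <<'E'
import numpy as np,cv2
from bench import *
from scipy.spatial.transform import Rotation as Ro
def tool(o): 
    T=np.eye(4);q=o['eef_rot'];T[:3,:3]=Ro.from_quat([q[1],q[2],q[3],q[0]]).as_matrix();T[:3,3]=o['eef_pos'];return T
def P(n,T=None):
    c=get_calibration(n)
    if n=='wrist':
        E=np.linalg.inv(T@c['mount'])[:3]
    else: E=np.c_[c['R'],c['t']]
    return c['camera_matrix']@E
def tri(*pv):  # (P,(u,v))...
    A=np.array([r for M,(u,v) in pv for r in (u*M[2]-M[0],v*M[2]-M[1])])
    x=np.linalg.lstsq(A[:,:3],-A[:,3],rcond=None)[0]
    e=[(proj(M,x)-uv).round(1) for M,uv in pv]
    return x.round(4),e
def proj(M,x):
    p=M@np.r_[x,1];return p[:2]/p[2]
def atz(M,uv,z):
    u,v=uv;A=np.array([u*M[2]-M[0],v*M[2]-M[1]])
    return np.linalg.solve(A[:,:2],-A[:,3]-A[:,2]*z).round(4)
E
```

```text
(no output)
```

View pics/c0.png

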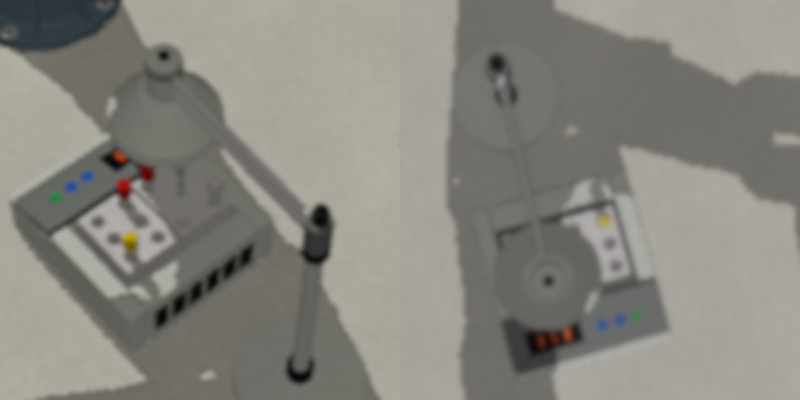

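```bash
python3 - <<'E'
from h import *
S,Tp=P('scene'),P('top')
print('head',tri((S,(300.7,130.6)),(Tp,(321.8,248.4))))
print('hub',tri((S,(360,189.9)),(Tp,(304.3,172))))
print('yellow cap',tri((S,(240+130/2.667,110+238/2.667)),(Tp,(270+203/2.857,150+219/2.857))))
print('red3',atz(S,(240+123/2.667,110+183/2.667),.14),'red1',atz(S,(240+147/2.667,110+170/2.667),.14))
print('therm bottom',atz(S,(240+181/2.667,110+195/2.667),.1), 'topish .17',atz(S,(240+180/2.667,110+170/2.667),.14))
#heater corners
for c in [(480,212),(620,178),(668,328),(517,374)]: print(atz(Tp,(270+(c[0]-400)/2.857,150+c[1]/2.857),.085))
for n,u in dict(dish_red=(404,140),bottle=(447,157)).items(): print(n,atz(S,u,.135 if n[0]=='d' else .178))
print('pale',atz(Tp,(427,242),.09),'large',atz(Tp,(432,194),.018))
E
```

```text
head (array([0.4585, 0.005 , 0.3408]), [array([-0.2, -0. ]), array([-0.3, -0.1])])
hub (array([0.7021, 0.0677, 0.342 ]), [array([-0.4,  0. ]), array([-0.5, -0.2])])
yellow cap (array([ 0.5278, -0.0667,  0.1369]), [array([-0.2, -0. ]), array([-0.3, -0.1])])
red3 [ 0.4561 -0.0463] red1 [ 0.4497 -0.0139]
therm bottom [0.4715 0.0193] topish .17 [0.4646 0.0213]
[0.533  0.0961]
[ 0.5833 -0.0927]
[ 0.3827 -0.161 ]
[0.3177 0.0407]
dish_red [0.458  0.3653]
bottle [0.5994 0.4311]
pale [ 0.4753 -0.4038] large [ 0.6682 -0.4445]
```

>>> {"name": "arm_command", "arguments": {"dp": [[0.1, -0.1, -0.25], [0.25, -0.25, -0.5], [0.45, -0.45, -0.7], [0.7, -0.7, -0.76], [0.88, -0.9, -0.76]], "turn": [[0, 0, 0], [0, 0, 0], [0, 0, 0], [0, 0, 0.03], [0, 0, 0.06]], "jaw": [1, 1, 1, 1, 1]}}

```text
time_s: 0.78
eef_pos: [0.2747, -0.3409, 0.4082]
eef_rot: [0.001, 0.992, 0.125, 0.0]
wrist_force: [2.0, -0.5, -0.3]
opening: 1.003
grasp_force: 0.0
```

```bash
cat > rel.py <<'E'
import sys
from h import *
# print target (x,y,z,yawdeg) in tool units
x,y,z,yaw=map(float,sys.argv[1:5])
o=get_obs();T=tool(o);R=T[:3,:3]
d=R.T@(np.array([x,y,z])-T[:3,3])
a=np.radians(yaw);c,s=np.cos(a),np.sin(a)
G=np.array([[c,s,0],[s,-c,0],[0,0,-1]])
print('t',o['time_s'],'pos',T[:3,3].round(4),'yaw',np.degrees(np.arctan2(R[1,0],R[0,0])).round(1),'q',np.round(o['q'],2),'F',np.round(o['wrist_force'],1))
print('dp',(d/.25).round(3),'turn',(np.degrees(Ro.from_matrix(R.T@G).as_rotvec())/30).round(3))
E
python3 rel.py .4585 .005 .42 14.4
```

```text
t 0.775 pos [ 0.2747 -0.3409  0.4082] yaw 14.3 q [-1.17 -0.23  1.66  0.    1.71  0.16] F [ 2.  -0.5 -0.3]
dp [ 1.055 -1.159 -0.049] turn [ 0.004 -0.001 -0.003]
```

>>> {"name": "arm_command", "arguments": {"dp": [[0.16, -0.18, -0.02], [0.33, -0.36, -0.06], [0.5, -0.54, -0.08], [0.66, -0.72, -0.08], [0.82, -0.9, -0.08]], "turn": [[0, 0, 0], [0, 0, 0], [0, 0, 0], [0, 0, 0], [0, 0, 0]], "jaw": [1, 1, 1, 1, 1]}}

```text
time_s: 1.4
eef_pos: [0.4172, -0.0713, 0.427]
eef_rot: [0.0, 0.992, 0.125, 0.0]
wrist_force: [0.7, -0.6, 1.2]
opening: 1.003
grasp_force: 0.0
```

```bash
python3 rel.py .4585 .005 .42 14.4;python3 - <<'E'
from h import *
o=get_obs();cv2.imwrite('pics/w1.png',camera('wrist'));np.save('w1.npy',tool(o));print(proj(P('wrist',tool(o)),[.4585,.005,.34]))
E
```

```text
t 1.4 pos [ 0.4172 -0.0713  0.427 ] yaw 14.4 q [-0.45 -0.27  1.65 -0.    1.75  0.87] F [ 0.7 -0.6  1.2]
dp [ 0.236 -0.254  0.028] turn [ 0.001 -0.001 -0.   ]
[222.12334359 125.60232689]
```

>>> {"name": "arm_command", "arguments": {"dp": [[0.12, -0.13, 0.02], [0.236, -0.254, 0.03], [0.236, -0.254, 0.03]], "turn": [[0, 0, 0], [0, 0, 0], [0, 0, 0]], "jaw": [1, 1, 1]}}

```text
time_s: 1.82
eef_pos: [0.4584, 0.0051, 0.4187]
eef_rot: [-0.001, 0.992, 0.128, -0.001]
wrist_force: [-0.1, 0.7, -0.6]
opening: 1.0
grasp_force: 0.0
```

```bash
python3 rel.py .4585 .005 .303 14.4;python3 - <<'E'
from h import *
o=get_obs();b=camera('wrist');cv2.imwrite('pics/w2.png',b);np.save('w2.npy',tool(o));print(proj(P('wrist',tool(o)),[.4585,.005,.34]))
a=cv2.imread('pics/w1.png')
f=lambda m:cv2.resize(m,None,fx=.625,fy=.625)
cv2.imwrite('pics/w12.png',np.hstack([f(a),f(b)]))
E
```

```text
t 1.825 pos [0.4584 0.0051 0.4187] yaw 14.7 q [-0.25 -0.18  1.6   0.    1.72  1.07] F [-0.1  0.7 -0.6]
dp [0.001 0.001 0.463] turn [-0.002  0.002  0.008]
[316.27021123 211.64777638]
```

View pics/w12.png

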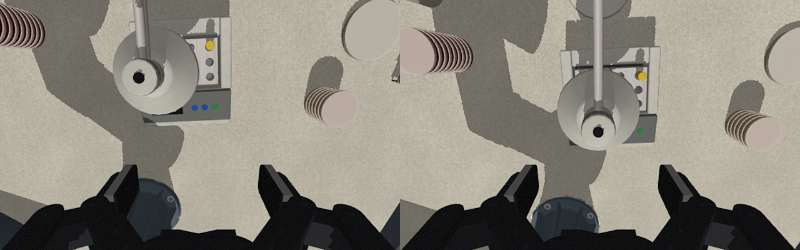

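The lamp head appears at about (222,123) and (317,210) in the two wrist views, within 2 px of prediction, and the arm's bar points straight up the picture. I'll descend and grip.

>>> {"name": "arm_command", "arguments": {"dp": [[0, 0, 0.2], [0, 0, 0.4], [0.004, 0, 0.463], [0.004, 0, 0.463], [0.004, 0, 0.463]], "turn": [[0, 0, 0], [0, 0, 0], [0, 0, 0], [0, 0, 0], [0, 0, 0]], "jaw": [1, 1, 1, 0.4, 0.3]}}

```text
time_s: 2.5
eef_pos: [0.4601, 0.0025, 0.306]
eef_rot: [0.001, 0.992, 0.125, 0.002]
wrist_force: [-0.5, -0.1, 0.9]
opening: 0.604
grasp_force: 0.0
```

>>> {"name": "arm_command", "arguments": {"dp": [[0, 0, 0], [0, 0, 0], [0, 0, 0]], "turn": [[0, 0, 0], [0, 0, 0], [0, 0, 0]], "jaw": [0.3, 0.3, 0.3]}}

```text
time_s: 2.88
eef_pos: [0.4601, 0.0028, 0.3062]
eef_rot: [0.001, 0.992, 0.125, 0.002]
wrist_force: [-1.0, -1.0, 5.0]
opening: 0.454
grasp_force: 60.1
```

>>> {"name": "arm_command", "arguments": {"dp": [[0.001, 0.035, 0], [0.005, 0.1, 0], [0.015, 0.174, 0], [0.034, 0.26, 0], [0.06, 0.343, 0]], "turn": [[0, 0, -0.067], [0, 0, -0.19], [0, 0, -0.333], [0, 0, -0.5], [0, 0, -0.667]], "jaw": [0.3, 0.3, 0.3, 0.3, 0.3]}}

```text
time_s: 3.5
eef_pos: [0.4975, -0.076, 0.3062]
eef_rot: [0.001, 0.955, 0.297, 0.004]
wrist_force: [10.1, 8.0, 2.6]
opening: 0.454
grasp_force: 60.1
```

```bash
python3 rel.py .4603 -.079 .306 34.4
```

```text
t 3.5 pos [ 0.4975 -0.076   0.3062] yaw 34.6 q [-0.39 -0.04  1.69  0.    1.48  0.58] F [10.1  8.   2.6]
dp [-0.129 -0.075 -0.   ] turn [ 0.006 -0.013  0.006]
```

>>> {"name": "arm_command", "arguments": {"dp": [[0.01, 0.0875, 0], [0.021, 0.174, 0], [0.04, 0.26, 0], [0.067, 0.343, 0], [0.101, 0.424, 0]], "turn": [[0, 0, -0.167], [0, 0, -0.333], [0, 0, -0.5], [0, 0, -0.667], [0, 0, -0.833]], "jaw": [0.3, 0.3, 0.3, 0.3, 0.3]}}

```text
time_s: 4.12
eef_pos: [0.5779, -0.1486, 0.3062]
eef_rot: [0.001, 0.868, 0.497, 0.003]
wrist_force: [4.1, 8.4, 6.3]
opening: 0.455
grasp_force: 60.3
```

```bash
python3 rel.py .4603 -.079 .306 34.4
```

```text
t 4.125 pos [ 0.5779 -0.1486  0.3062] yaw 59.6 q [-0.45  0.17  1.46  0.    1.5   0.08] F [4.1 8.4 6.3]
dp [ 0.002 -0.547 -0.001] turn [ 0.006 -0.009  0.84 ]
```

>>> {"name": "arm_command", "arguments": {"dp": [[0.01, 0.105, 0], [0.028, 0.209, 0], [0.055, 0.31, 0], [0.093, 0.408, 0], [0.14, 0.502, 0]], "turn": [[0, 0, -0.2], [0, 0, -0.4], [0, 0, -0.6], [0, 0, -0.8], [0, 0, -1.0]], "jaw": [0.3, 0.3, 0.3, 0.3, 0.3]}}

```text
time_s: 4.75
eef_pos: [0.7034, -0.1813, 0.3062]
eef_rot: [0.0, 0.709, 0.705, 0.002]
wrist_force: [0.6, 10.8, 7.0]
opening: 0.453
grasp_force: 60.4
```

```bash
python3 rel.py .4603 -.079 .306 34.4
```

```text
t 4.75 pos [ 0.7034 -0.1813  0.3062] yaw 89.6 q [-0.42  0.47  1.08  0.    1.58 -0.41] F [ 0.6 10.8  7. ]
dp [ 0.403 -0.975 -0.001] turn [ 0.004 -0.007  1.841]
```

>>> {"name": "arm_command", "arguments": {"dp": [[0, 0, 0], [0, 0, 0], [0, 0, 0], [0, 0, -0.2], [0, 0, -0.4]], "turn": [[0, 0, 0], [0, 0, 0], [0, 0, 0], [0, 0, 0], [0, 0, 0]], "jaw": [1, 1, 1, 1, 1]}}

```text
time_s: 5.38
eef_pos: [0.7006, -0.1832, 0.4045]
eef_rot: [-0.001, 0.711, 0.703, -0.0]
wrist_force: [-0.3, -1.2, 1.1]
opening: 1.002
grasp_force: 0.0
```

```bash
python3 - <<'E'
from h import *
S=camera('scene')[90:240,230:430];W=camera('top')[150:290,270:410]
cv2.imwrite('pics/c1.png',np.hstack([cv2.resize(S,(440,330),interpolation=2),cv2.resize(W,(330,330),interpolation=2)]))
E
python3 rel.py .47 .017 .40 89.6
```

```text
t 5.475 pos [ 0.7025 -0.184   0.4128] yaw 89.4 q [-0.42  0.45  0.91 -0.    1.77 -0.41] F [-0.6  0.5  1. ]
dp [ 0.794 -0.94   0.036] turn [ 0.022  0.01  -0.008]
```

View pics/c1.png

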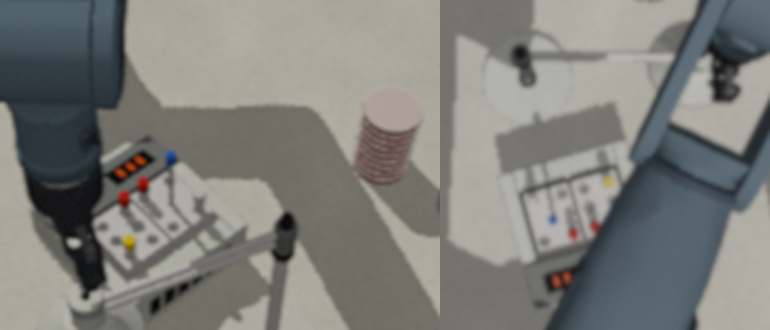

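The lamp is now swung well aside. The blue cap shows at about (308,161) in the scene view and (318,243) in the top view.

```bash
cat >> h.py <<'E'
def blue(im,near,r=12):
    x0,y0=int(near[0])-r,int(near[1])-r;c=im[y0:y0+2*r,x0:x0+2*r].astype(float)
    w=np.clip(c[...,0]-np.maximum(c[...,1],c[...,2])-15,0,None);yy,xx=np.mgrid[:2*r,:2*r]
    print('area',(w>0).sum());return np.array([(w*xx).sum()/w.sum()+x0,(w*yy).sum()/w.sum()+y0])
E
python3 - <<'E'
from h import *
s=blue(camera('scene'),(308,161),7);t=blue(camera('top'),(318,243),6)
print(s,t);x,e=tri((P('scene'),s),(P('top'),t));print(x,e)
E
python3 rel.py .46 .015 .40 104
```

```text
area 32
area 12
[307.08666667 160.81333333] [317.43956044 242.97252747]
[0.4687 0.019  0.2107] [array([-0., -0.]), array([-0., -0.])]
t 5.575 pos [ 0.7015 -0.1835  0.4059] yaw 89.4 q [-0.42  0.46  0.92 -0.    1.77 -0.41] F [-0.7 -0.5 -0.5]
dp [ 0.783 -0.975  0.019] turn [ 0.006  0.004 -0.488]
```

>>> {"name": "arm_command", "arguments": {"dp": [[0.16, -0.19, 0], [0.32, -0.38, 0], [0.48, -0.57, 0], [0.64, -0.76, 0], [0.8, -0.94, 0.02]], "turn": [[0, 0, 0], [0, 0, 0], [0, 0, 0], [0, 0, 0], [0, 0, 0]], "jaw": [1, 1, 1, 1, 1]}}

```text
time_s: 6.2
eef_pos: [0.4661, 0.0205, 0.397]
eef_rot: [-0.001, 0.711, 0.703, -0.0]
wrist_force: [0.4, 1.6, -0.0]
opening: 0.999
grasp_force: 0.0
```

```bash
python3 rel.py .469 .019 .32 90; python3 - <<'E'
from h import *
print(proj(P('wrist',tool(get_obs())),[.469,.019,.208]))
E
```

```text
t 6.2 pos [0.4661 0.0205 0.397 ] yaw 89.4 q [-0.21 -0.16  1.62  0.    1.68 -0.2 ] F [ 0.4  1.6 -0. ]
dp [-0.006  0.012  0.308] turn [-0.004 -0.001 -0.021]
[320.44243971 177.90295803]
```

```bash
python3 - <<'E'
from h import *
o=get_obs();T=tool(o);im=camera('wrist');cv2.imwrite('pics/w3.png',im)
b=blue(im,(320,178),16);np.savez('w3.npz',T=T,b=b);print(b)
E
```

```text
area 193
[319.23727882 178.46455654]
```

>>> {"name": "arm_command", "arguments": {"dp": [[0, 0.06, 0.1], [-0.1, 0.12, 0.24], [-0.1, 0.12, 0.24], [-0.1, 0.12, 0.24]], "turn": [[0, 0, 0], [0, 0, 0], [0, 0, 0], [0, 0, 0]], "jaw": [1, 1, 1, 1]}}

```text
time_s: 6.75
eef_pos: [0.4978, -0.0058, 0.3383]
eef_rot: [-0.001, 0.711, 0.703, -0.0]
wrist_force: [-0.3, 0.5, 0.3]
opening: 1.0
grasp_force: 0.0
```

```bash
python3 - <<'E'
from h import *
o=get_obs();T=tool(o);im=camera('wrist');cv2.imwrite('pics/w4.png',im)
M=P('wrist',T);g=proj(M,[.469,.019,.208]);b=blue(im,g,22);print(g,b,T[:3,3])
np.savez('w4.npz',T=T,b=b)
z=np.load('w3.npz')
s=(307.09,160.81)
print(tri((P('wrist',z['T']),z['b']),(M,b)));print(tri((P('wrist',z['T']),z['b']),(M,b),(P('scene'),s)))
u,v=map(int,b);cv2.imwrite('pics/w4c.png',cv2.resize(im[v-60:v+90,u-100:u+100],(800,600),interpolation=2))
E
```

```text
area 287
[282.71591918 163.6075039 ] [281.04457961 164.39234347] [ 0.49776596 -0.00581333  0.33830769]
(array([0.4677, 0.0186, 0.2091]), [array([-0. ,  0.1]), array([ 0. , -0.1])])
(array([0.468 , 0.0191, 0.21  ]), [array([ 0.2, -0.1]), array([ 0.2, -0.4]), array([-0.1, -0. ])])
```

View pics/w4c.png

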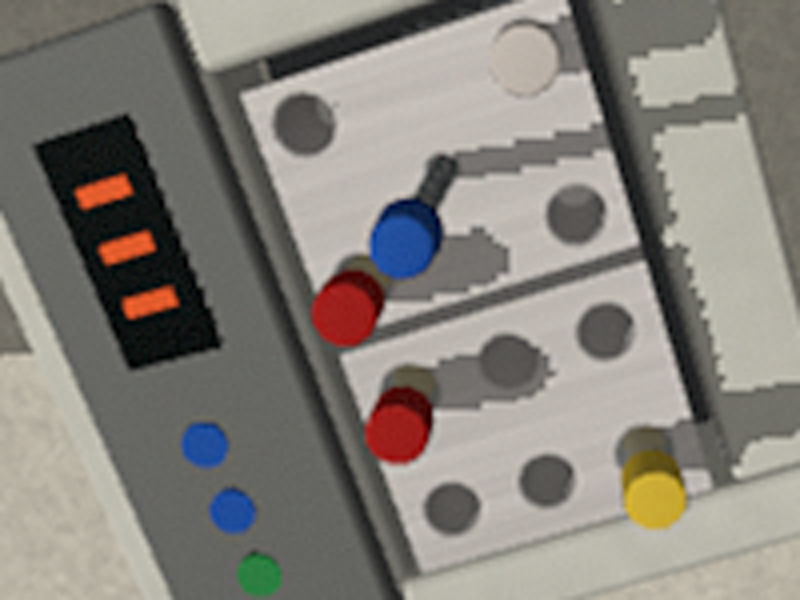

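The blue cap is in the middle of block_a with free space round it; tube_1's red cap beside it is about 6 cm lower. The triangulated cap is at (0.468, 0.019), with its visible centroid at z ≈ 0.21, which agrees with the text.

```bash
python3 - <<'E'
from h import *
z=np.load('w4.npz');print(atz(P('wrist',z['T']),(292.25,145.25),.1))
E
python3 rel.py .468 .019 .25 89.4; python3 rel.py .468 .019 .186 89.4
```

```text
[0.469  0.0197]
t 6.8 pos [ 0.4981 -0.0058  0.3391] yaw 89.4 q [-0.25 -0.07  1.65  0.    1.56 -0.24] F [-1.3  0.6  0.9]
dp [ 0.098 -0.122  0.357] turn [ 0.001 -0.    -0.   ]
t 6.8 pos [ 0.4981 -0.0058  0.3391] yaw 89.4 q [-0.25 -0.07  1.65  0.    1.56 -0.24] F [-1.3  0.6  0.9]
dp [ 0.098 -0.122  0.613] turn [ 0.001 -0.    -0.   ]
```

>>> {"name": "arm_command", "arguments": {"dp": [[0.05, -0.06, 0.05], [0.098, -0.122, 0.15], [0.098, -0.122, 0.26], [0.098, -0.122, 0.357], [0.098, -0.122, 0.357]], "turn": [[0, 0, 0], [0, 0, 0], [0, 0, 0], [0, 0, 0], [0, 0, 0]], "jaw": [1, 0.6, 0.6, 0.6, 0.6]}}

```text
time_s: 7.42
eef_pos: [0.4671, 0.0195, 0.2488]
eef_rot: [-0.001, 0.711, 0.704, -0.001]
wrist_force: [-0.1, 0.4, -0.4]
opening: 0.598
grasp_force: 0.0
```

```bash
python3 rel.py .468 .019 .186 89.4;python3 - <<'E'
from h import *
o=get_obs();T=tool(o);im=camera('wrist');cv2.imwrite('pics/w5.png',im)
M=P('wrist',T);g=proj(M,[.468,.019,.21]);b=blue(im,g,30);print(g,b, atz(M,b,.21))
E
```

```text
t 7.425 pos [0.4671 0.0195 0.2488] yaw 89.4 q [-0.21 -0.08  1.84  0.    1.38 -0.2 ] F [-0.1  0.4 -0.4]
dp [-0.002  0.004  0.251] turn [-0.004 -0.001  0.001]
area 640
[318.91339964 234.24219634] [317.81640481 233.65965922] [0.4674 0.0194]
```

>>> {"name": "arm_command", "arguments": {"dp": [[0, 0.001, 0.08], [0, 0.001, 0.17], [0, 0.001, 0.251], [0, 0.001, 0.251], [0, 0.001, 0.251]], "turn": [[0, 0, 0], [0, 0, 0], [0, 0, 0], [0, 0, 0], [0, 0, 0]], "jaw": [0.6, 0.6, 0.6, 0.6, 0.4]}}

```text
time_s: 8.1
eef_pos: [0.4694, 0.0187, 0.1885]
eef_rot: [0.001, 0.711, 0.703, 0.001]
wrist_force: [0.2, 1.0, -0.3]
opening: 0.403
grasp_force: 0.0
```

```bash
python3 rel.py .4675 .019 .186 89.4;python3 - <<'E'
from h import *
im=camera('wrist');cv2.imwrite('pics/w6.png',cv2.resize(im[180:400,180:460],(700,550),interpolation=2))
E
```

```text
t 8.1 pos [0.4694 0.0187 0.1885] yaw 89.4 q [-0.21 -0.02  1.91  0.    1.25 -0.2 ] F [ 0.2  1.  -0.3]
dp [ 0.001 -0.008  0.01 ] turn [0.005 0.001 0.   ]
```

View pics/w6.png

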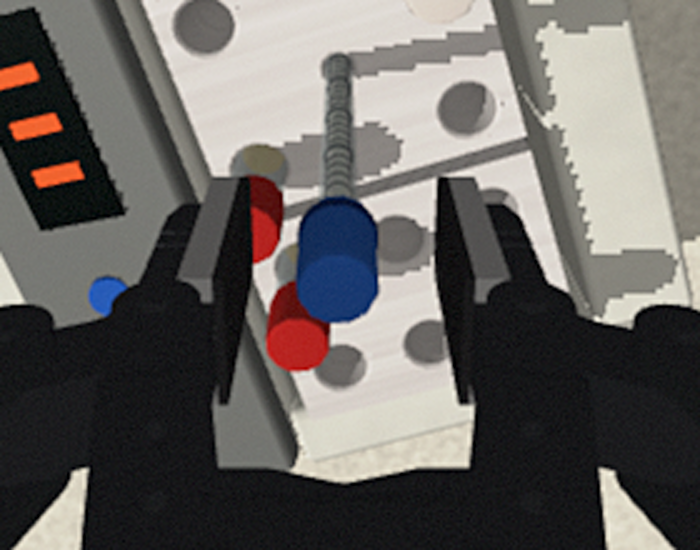

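The jaws straddle the cap. The cap is centred at about column 338 and the pads at about 345, so I need to shift about 1.2 mm towards -x (the panel side) before closing.

>>> {"name": "arm_command", "arguments": {"dp": [[0, -0.005, 0.006], [0, -0.005, 0.006], [0, -0.005, 0.006]], "turn": [[0, 0, 0], [0, 0, 0], [0, 0, 0]], "jaw": [0.4, 0.3, 0.25]}}

```text
time_s: 8.52
eef_pos: [0.4671, 0.0189, 0.1853]
eef_rot: [0.0, 0.711, 0.703, 0.0]
wrist_force: [1.5, -0.6, -0.5]
opening: 0.248
grasp_force: 0.0
```

```bash
python3 rel.py .4675 .019 .186 89.4;python3 - <<'E'
from h import *
im=camera('wrist');cv2.imwrite('pics/w7.png',cv2.resize(im[230:370,240:400],(640,560),interpolation=2))
E
```

```text
t 8.525 pos [0.4671 0.0189 0.1853] yaw 89.4 q [-0.21 -0.02  1.92  0.    1.24 -0.2 ] F [ 1.5 -0.6 -0.5]
dp [ 0.001  0.002 -0.003] turn [ 0.  0. -0.]
```

View pics/w7.png

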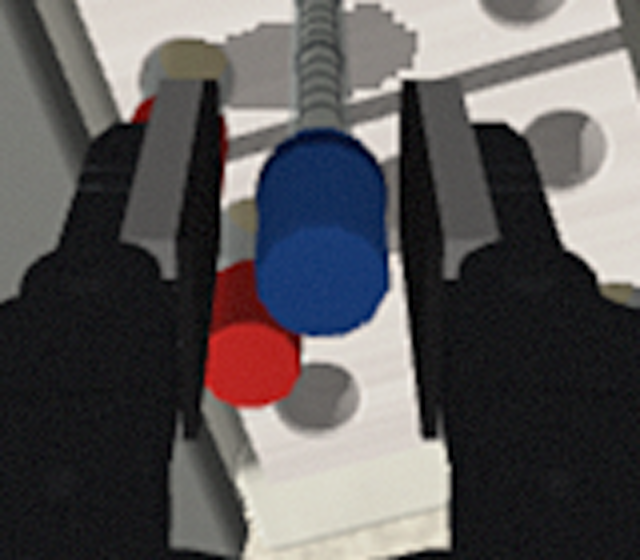

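>>> {"name": "arm_command", "arguments": {"dp": [[0, 0.005, 0], [0, 0.005, 0], [0, 0.005, 0]], "turn": [[0, 0, 0], [0, 0, 0], [0, 0, 0]], "jaw": [0.25, 0.25, 0.25]}}

```text
time_s: 8.95
eef_pos: [0.4683, 0.0189, 0.1851]
eef_rot: [-0.0, 0.711, 0.703, -0.0]
wrist_force: [0.5, 0.8, -0.4]
opening: 0.247
grasp_force: 0.0
```

```bash
python3 rel.py .4675 .019 .186 89.4;python3 - <<'E'
from h import *
im=camera('wrist').astype(int)
m=(im[...,0]>im[...,1]+25)&(im[...,0]>im[...,2]+25)
m[:,:290]=0;m[:,350:]=0;m[:262]=0;m[320:]=0
for v in (270,280,290,300,306):
    x=np.where(m[v])[0];g=im[v].sum(1)
    d=np.where(g<110)[0]
    print(v,x.min(),x.max(),(x.min()+x.max())/2,'dark L',d[d<315].max(),'R',d[d>322].min())
E
```

```text
t 8.95 pos [0.4683 0.0189 0.1851] yaw 89.4 q [-0.21 -0.01  1.91  0.    1.24 -0.2 ] F [ 0.5  0.8 -0.4]
dp [ 0.    -0.003 -0.004] turn [-0. -0.  0.]
270 305 330 317.5 dark L 305 R 329
280 302 333 317.5 dark L 302 R 333
290 301 333 317.0 dark L 294 R 340
300 301 333 317.0 dark L 293 R 342
306 303 331 317.0 dark L 292 R 342
```

>>> {"name": "arm_command", "arguments": {"dp": [[0, 0, 0], [0, 0, 0], [0, 0, 0], [0, 0, 0], [0, 0, 0]], "turn": [[0, 0, 0], [0, 0, 0], [0, 0, 0], [0, 0, 0], [0, 0, 0]], "jaw": [0.2, 0.15, 0.05, 0.05, 0.05]}}

```text
time_s: 9.62
eef_pos: [0.4683, 0.0189, 0.1852]
eef_rot: [0.0, 0.711, 0.703, 0.0]
wrist_force: [0.1, -0.1, 1.0]
opening: 0.139
grasp_force: 58.4
```

```bash
python3 -c "
from h import *
for i in range(3):
    camera('top');o=get_obs();print(o['eef_pos'].round(4),o['wrist_force'].round(2),o['torque'].round(3),o['grasp_force'],o['opening'])"
```

```text
[0.4683 0.0189 0.1852] [0.33 0.28 0.62] [-0.048  0.097 -0.001] 58.37660014629364 0.14076981027390179
[0.4683 0.0189 0.1852] [-1.49 -0.07  0.93] [ 0.003  0.081 -0.027] 58.377156257629395 0.1377331516139187
[0.4683 0.0189 0.1852] [-0.15  0.72  0.68] [-0.019  0.026  0.003] 58.37762475013733 0.14527068604755367
```

The grip holds at 58 N with almost no side force. I'll lift slowly and check on the way.

>>> {"name": "arm_command", "arguments": {"dp": [[0, 0, -0.008], [0, 0, -0.016], [0, 0, -0.024], [0, 0, -0.032], [0, 0, -0.04]], "turn": [[0, 0, 0], [0, 0, 0], [0, 0, 0], [0, 0, 0], [0, 0, 0]], "jaw": [0.05, 0.05, 0.05, 0.05, 0.05]}}

```text
time_s: 10.4
eef_pos: [0.4683, 0.0189, 0.1953]
eef_rot: [0.0, 0.711, 0.703, 0.0]
wrist_force: [0.7, 0.4, -0.6]
opening: 0.142
grasp_force: 58.4
```

```bash
python3 -c "
from h import *
for i in range(3):
    camera('top');o=get_obs();print(o['eef_pos'].round(4),o['wrist_force'].round(2),o['torque'].round(3),o['grasp_force'],tool(o)[:2,2].round(4))"
```

```text
[0.4685 0.0188 0.1956] [ 0.13 -0.14 -0.67] [ 0.004 -0.024 -0.028] 58.37607979774475 [ 0.0005 -0.0001]
[0.4685 0.0188 0.1955] [-0.22  0.19 -0.02] [-0.025  0.019 -0.005] 58.376778960227966 [ 0.0005 -0.0001]
[0.4684 0.0189 0.1953] [-0.01  1.11 -0.88] [-0.003  0.002  0.023] 58.37860465049744 [ 0.0003 -0.0001]
```

>>> {"name": "arm_command", "arguments": {"dp": [[0, 0, -0.014], [0, 0, -0.028], [0, 0, -0.042], [0, 0, -0.056], [0, 0, -0.068]], "turn": [[0, 0, 0], [0, 0, 0], [0, 0, 0], [0, 0, 0], [0, 0, 0]], "jaw": [0.05, 0.05, 0.05, 0.05, 0.05]}}

```text
time_s: 11.18
eef_pos: [0.4683, 0.0189, 0.2125]
eef_rot: [0.0, 0.711, 0.703, 0.0]
wrist_force: [-0.1, 0.3, -0.8]
opening: 0.145
grasp_force: 58.4
```

>>> {"name": "arm_command", "arguments": {"dp": [[0, 0, 0], [0, 0, 0], [0, 0, 0], [0, 0, 0]], "turn": [[0, 0, 0], [0, 0, 0], [0, 0, 0], [0, 0, 0]], "jaw": [0.05, 0.05, 0.05, 0.05]}}

```text
time_s: 11.68
eef_pos: [0.4682, 0.0189, 0.212]
eef_rot: [-0.0, 0.711, 0.703, -0.0]
wrist_force: [-0.4, -0.9, -0.4]
opening: 0.137
grasp_force: 58.4
```

```bash
python3 -c "
from h import *
for i in range(3):
    im=camera('wrist');o=get_obs();print(o['eef_pos'].round(4),o['wrist_force'].round(2),o['torque'].round(3),tool(o)[:2,2].round(4))
M=P('wrist',tool(o));print([proj(M,[.4684,.0192,z]).round(1) for z in (.1,.105,.21)])
a=cv2.resize(im[170:330,250:380],(487,600),interpolation=2);b=cv2.resize(camera('scene')[130:230,270:320],(300,600),interpolation=2)
cv2.imwrite('pics/w8.png',np.hstack([a,b]))"
```

```text
[0.4683 0.0189 0.2121] [ 0.11  0.14 -0.33] [0.023 0.042 0.082] [-0.0001  0.0001]
[0.4682 0.0189 0.2121] [-0.57  0.01  0.33] [-0.005  0.001  0.024] [-0.0001  0.    ]
[0.4683 0.0189 0.2121] [ 0.02  0.2  -0.19] [-0.004 -0.032 -0.013] [-0.0001  0.    ]
[array([317.4, 197.6]), array([317.4, 199.4]), array([317.5, 262.2])]
```

View pics/w8.png

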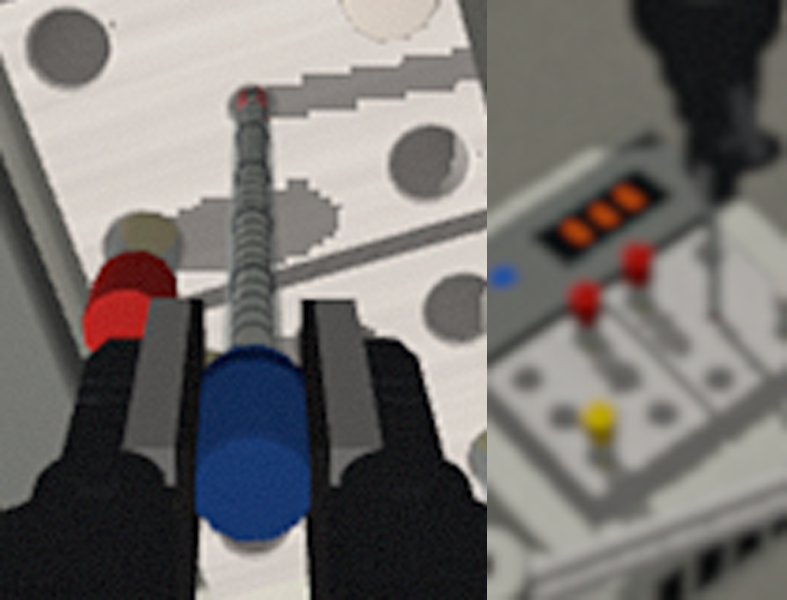

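The red column now shows just above the block's face, at (252,100) in the left crop. The thermometer is held upright and still, 26.9 mm up, with no side force.

```bash
python3 -c "
from bench import *
print(hand_in())"
```

```text
the job is handed in; nothing more can be done
None
```

The job is handed in: the lamp shade was swung about 24 cm (my estimate) clear of the thermometer, which is held still and upright, raised 26.9 mm so its red column stands about 5 mm above the block's face.

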